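Rock the jammed locating post out of its fixture

ROBOT

A 6-joint arm with a two-finger parallel gripper is mounted at the origin on a cart in front of the work surface, level with it; the furniture and walls round the work are solid. World frame = base frame: x ahead of the robot, y to its left, z up, the work surface at z = 0. Lengths are in mm, angles in degrees, forces in N, time in s.
With the tool pointing down it reaches from about 350 to 850 mm from the base axis. Payload 8.1 kg.
Tool frame: the origin (TCP) lies midway between the tips of the shut fingers; the grasp point (between the pads) lies hold_point_z behind it (hold_point_z is the distance from the TCP to the grasp point, in mm); z points along the fingers, x is the direction in which the jaws open and shut, and the axes are right-handed (so a half turn about z gives the same grasp; the last joint's range is limited). The gripper opens to 85 mm and grips with 20 to 120 N. Pads are 22 mm wide; open, the fingers measure 114 mm over their backs; the gripper's body (76 mm by 85 mm) begins 54 mm behind the grasp point. The pads swing forward as they close: fully open they stand 13 mm farther back than shut.
Start: joints at [-4.893, 7.471, 85.268, -0, 87.261, -4.893], TCP at [600.004, 0.022, 231.292] pointing down, gripper open.
Joint ranges: [-169.43, 169.43], [-51.17, 129.36], [1.28, 143.12], [-76.62, 256.62], [0, 156.53], [-152.29, 152.29]. Speed limits (degrees/s): [136.94, 136.94, 159.86, 180, 180, 180].

INTERFACE

Orientations are given as [roll, pitch, yaw] about the fixed x, y, z axes, in that order (R = Rz(yaw) Ry(pitch) Rx(roll)).
In Python, from bench import * gives the robot as it stands.
- The arm moves only by the shell command python3 -m pendant 'ROWS' [OPENING] [FORCE]. ROWS is JSON, a list that holds one entry, the list of rows, each a list of 4 numbers: the shift along the tool's x, y, z normalised to -1 to 1, where 1 is 0.02 m, then the turn about the tool's z normalised to -1 to 1, where 1 is 0.08 rad. A call has exactly 10 rows; each row shifts and turns the pose as measured when the row begins, along the tool's axes as they then stand; what a row does not reach is not made up. A row lasts 1/12 s, in which the tool goes at most 41.7 mm and 7.16 degrees, less where a joint would pass 70% of its speed; a pose out of reach is approached as far as the arm can. A call with a number of a shift or a turn outside -1 to 1 is refused whole. A call with a gripper value outside its range is refused whole. OPENING is the gripper's target within -1 to 1 (fully open at 1, half-way at 0, shut at -1), set as the call begins (- or left out, the last holds). The fingers move at their own pace and stop on an object; FORCE is the grip in N (left out, the last holds). Time passes only in rows, so rows that do not move let the fingers close, or fill a call up. It gives the time, the measured TCP pose, the force and the opening at its end, in the units of the state.
- sense(): the state, without advancing time (a new reading comes with each control period).
- snapshot(name): name is "scene" or "side" or "wrist"; returns the picture (420x560x3 uint8, red, green, blue); there is no depth.
- calibration(name): a dict with "mtx" (3x3 intrinsics, pixels), "D" ([k1, k2, p1, p2, k3] as OpenCV has them; the pictures are not rectified), "world_to_cam" (4x4, takes a point from world to camera coordinates); the wrist camera has in their place "hand_eye" (4x4, takes a point from camera to tool coordinates, whose origin is the TCP and whose axes are the tool frame's). Camera axes: x right, y down, z forward; pixel columns grow to the right and rows downward; lengths in mm; the calibration is good to about 2 mm. A picture is of the moment at which its call begins: read the wrist's pose just before it. calibration takes no time and is no camera call.
- hand_in(): hands the job in, once; it reports no verdict.
The state is a dict: "time": time; "joint_pos": joint angles; "qd": joint speeds; "joint_efforts": joint torques, N m; "tool_pos": TCP position; "tcp_rot": TCP orientation; "ft_force": force on the tool from outside, world axes, zero at the start; "wrist_torque": the same for the moment, N m; "finger_gap": finger opening in mm.
Only numpy, scipy, OpenCV 4.12 (cv2) and the standard library are available. Lean on these libraries where they do the work, as an engineer would, in place of code of your own. Each camera call takes 0.05 s, during which the arm holds its last target.

TASK

The square steel locating post is stuck upright in the small fixture on the worktop, because the two stiff jaws hook over its foot. Grip the post's stem and rock it from side to side, towards one jaw and then towards the other, until it has pushed both jaws back and comes free, then draw it up. Finish still holding the post upright and still, straight above the fixture with its foot about 30 mm clear of the jaws; do not let go, and do not knock over the tall gauge block that stands nearby.

Things in the scene. Friction and masses are not known exactly. Their poses are not given: they have to be found in the camera images.
- fixture: Aluminium fixture fixed to the worktop. Origin: centre of its underside. Base plate 64 x 136 x 8 mm (x, y, z); the post stands on it, 8 mm up. Along y runs a channel 23 mm wide between two cheeks 40 mm high; in it slide two steel jaws, one on the +y and one on the -y side of the post. The foot has 1.5 mm of play each way in x and y. The post can be rocked only in the fixture's y-z plane.
- fixture_mouth (a point): Point midway between the jaws, level with their tops, 48 mm above the fixture's underside; axes as the fixture's. The closed jaws overhang the foot by 3.3 mm at both ends, so pulled straight up the post rises 7 mm and catches. Tipping the stem 0.2 rad towards a jaw pushes that jaw back 6 to 7 mm; once both are back by 4.5 mm the foot passes straight up.
- jaw_left (a joint): How far the jaw on the fixture's +y side is pushed back, away from the post, m: 0 closed, 0.010 end of travel. Steel block 20 x 34 x 25 mm, lower face 23 mm and top 48 mm above the worktop. Dry friction of about 7 N, no spring: it stays where it is pushed. Closed, it stands 0.7 mm from the stem (up to 1.5 mm at the start).
- jaw_right (a joint): The same for the jaw on the fixture's -y side; positive is pushed back, away from the post.
- post: Steel locating post, loose, about 0.22 kg (varies), stuck upright in the fixture with the fixture's heading. Origin: centre of its foot's underside, 8 mm above the worktop at the start; z up the stem. 100 mm high: foot 20 x 28 x 8 mm (x, y, z), 4 mm wider than the stem at both ends of y; square stem 20 x 20 mm above it. The top 60 mm stand above the jaws: grip there.
- post_center (a point): Centre of the post, half-way up: 50 mm above the foot's underside and 50 mm below the top; axes as the post's.
- focus_gauge: Light upright gauge block, 20 x 20 x 98 mm, loose, standing free on the worktop to the left of the fixture (no foot, no jaws round it). Origin: centre of its underside. Bystander; not the post.
Things that resemble listed ones, but are neither listed nor needed, are in the scene too. What is shaped like the post but blue is not meant.

How it is judged:
By the outcome, as a careful person would: the job done as asked, in the order asked, and still so for the second after the job is handed in, while the arm keeps its last pose, push and grip.
It also fails if it takes over 51 s, if anything falls off the work surface, if the arm or the gripper's body presses on something with over 40 N, if the wrist force passes 120 N, or if a joint passes its speed limit or range.

## Working session

There is one attempt and no reset: what is moved stays moved. The work goes in short steps, Python scripts to look and compute and a shell command to move; the robot and the scene stay as the last step left them, time stands still between calls to the robot, and variables do not carry over. Pictures are saved under pics/ and viewed, and the job is handed in when it is done.

```bash
mkdir -p pics; ls; python3 - <<'E'
from bench import *
import cv2
print(sense())
for n in ("scene","side","wrist"):
    im=snapshot(n); cv2.imwrite(f"pics/{n}0.png",cv2.cvtColor(im,cv2.COLOR_RGB2BGR)); print(n,calibration(n))
E
```

```text
pics
{'time': 0.0, 'joint_pos': array([-4.89471101e+00,  7.51595590e+00,  8.53311604e+01, -2.54010680e-04,
        8.72632157e+01, -4.89254346e+00]), 'qd': array([ 0.06346286,  0.03034706,  0.12453351, -0.08626662, -0.0628212 ,
        0.03711972]), 'joint_efforts': array([-1.90700346e-03, -5.69404185e+01, -5.00557995e+01, -2.19391650e-04,
        1.44415747e-02,  7.24149572e-05]), 'tool_pos': array([5.99424298e+02, 5.27287327e-02, 2.30217591e+02]), 'tcp_rot': array([-1.79990843e+02,  1.09951643e-01, -2.14639368e-03]), 'ft_force': array([ 0.03040515, -0.49228401, -0.20709151]), 'wrist_torque': array([-0.02856942, -0.01826553,  0.01922876]), 'finger_gap': 85.18712379507933}
scene {'mtx': array([[456.78959881,   0.        , 277.4785544 ],
       [  0.        , 456.78959881, 205.4403155 ],
       [  0.        ,   0.        ,   1.        ]]), 'D': array([0.00367223, 0.        , 0.        , 0.        , 0.        ]), 'world_to_cam': array([[-9.99937940e-01, -5.08909263e-03,  9.91048415e-03,
         6.03505128e+02],
       [-1.11252269e-02,  5.03094530e-01, -8.64159779e-01,
         2.8307
[... 679 characters left out ...]
8.11861322e+02],
       [ 0.00000000e+00,  0.00000000e+00,  0.00000000e+00,
         1.00000000e+00]])}
wrist {'mtx': array([[356.46560344,   0.        , 279.63528496],
       [  0.        , 356.46560344, 213.50693691],
       [  0.        ,   0.        ,   1.        ]]), 'D': array([0.02099635, 0.        , 0.        , 0.        , 0.        ]), 'hand_eye': array([[ 9.99999662e-01, -7.68671621e-04,  2.91581231e-04,
         1.12605918e-02],
       [ 6.66319830e-04,  9.65551642e-01,  2.60210650e-01,
        -6.66369714e+01],
       [-4.81553279e-04, -2.60210367e-01,  9.65551828e-01,
        -1.42348327e+02],
       [ 0.00000000e+00,  0.00000000e+00,  0.00000000e+00,
         1.00000000e+00]])}
```

View pics/scene0.png

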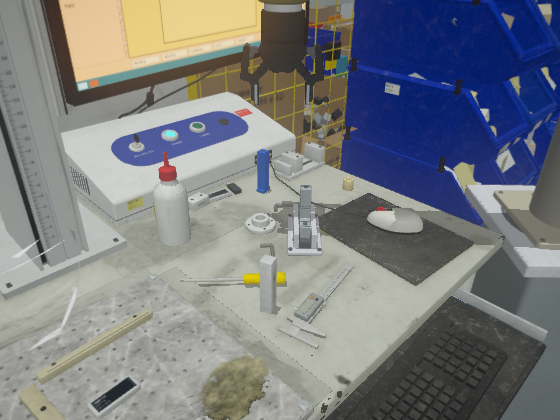

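View pics/side0.png

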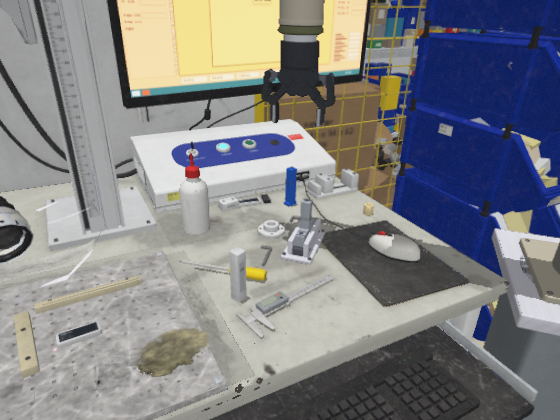

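View pics/wrist0.png

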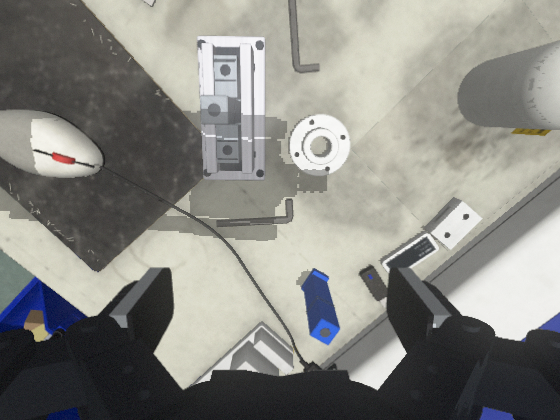

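```bash
python3 -c "
import bench; print([n for n in dir(bench) if n[0]!='_']); print(getattr(bench,'hold_point_z',None))"
```

```text
['PlanningError', 'calibration', 'hand_in', 'hold_point_z', 'sense', 'snapshot']
18.700000000000003
```

```bash
python3 - <<'E'
import cv2,numpy as np
w=cv2.imread('pics/wrist0.png')[25:195,180:300]; s=cv2.imread('pics/scene0.png')[170:320,220:340]
d=cv2.imread('pics/side0.png')[180:310,220:340]
cv2.imwrite('pics/cw.png',cv2.resize(w,None,fx=3.5,fy=3.5,interpolation=cv2.INTER_CUBIC))
a=cv2.resize(s,(400,500)); b=cv2.resize(d,(400,433)); b=cv2.copyMakeBorder(b,0,67,0,0,0)
cv2.imwrite('pics/cs.png',np.hstack([a,b]))
E
```

```text
(no output)
```

View pics/cw.png

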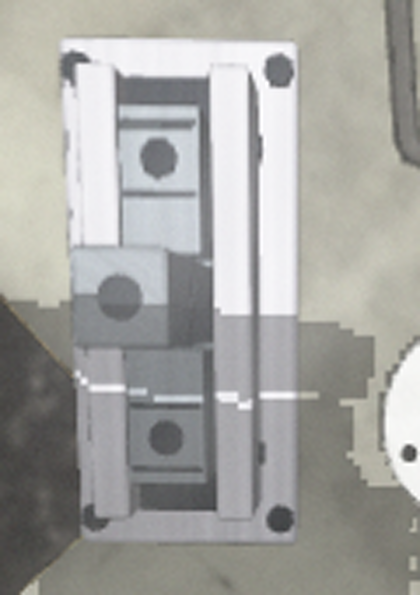

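View pics/cs.png

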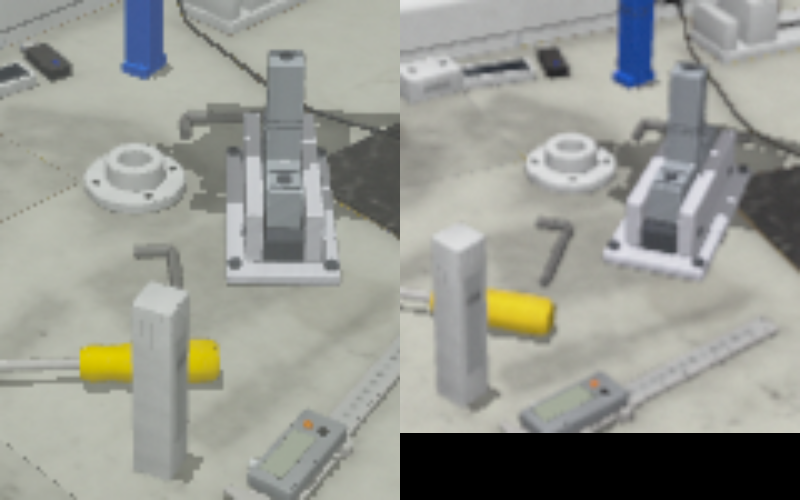

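```bash
cat > h.py <<'E'
import numpy as np,cv2
from bench import *
from scipy.spatial.transform import Rotation as Ro
def campose(n,s=None):
    c=calibration(n)
    if n!='wrist':
        T=np.linalg.inv(c['world_to_cam']); return c,T
    B=np.eye(4);B[:3,:3]=Ro.from_euler('xyz',s['tcp_rot'],degrees=True).as_matrix();B[:3,3]=s['tool_pos']
    return c,B@c['hand_eye']
def ray(n,uv,z,s=None):
    c,T=campose(n,s)
    p=cv2.undistortPoints(np.array(uv,float).reshape(-1,1,2),c['mtx'],c['D']).reshape(-1,2)
    d=np.c_[p,np.ones(len(p))]@T[:3,:3].T
    o=T[:3,3]
    return o+d*((z-o[2])/d[:,2])[:,None]
E
python3 - <<'E'
from h import *
s=dict(tool_pos=np.array([599.424,.053,230.218]),tcp_rot=np.array([-179.991,.11,-.002]))
f=lambda P:np.array(P)/3.5+[180-.36,25-.36]
a=ray('wrist',f([(73,247),(167,247),(171,347),(80,347)]),108,s);print(a.round(1),a.mean(0))
b=ray('wrist',f([(62,40),(296,40),(297,543),(82,543)]),8,s);print(b.round(1),b.mean(0))
# scene crop: x scale 400/120, y 500/150
g=lambda P:np.array(P)/3.3333+[220,170]
c=ray('scene',g([(267,53),(303,53)]),108);print(c.round(1),c.mean(0))
d=lambda P:np.array(P)/3.3333+[220,180]
c=ray('side',d([(687,66)])-[120,0],108);print(c.round(1))
print('gauge',ray('scene',g([(161,475)]),0).round(1),ray('side',d([(463,400)])-[120,0],0).round(1), ray('scene',g([(161,299)]),98).round(1))
E
```

```text
[[543.7  81.6 108. ]
 [562.5  81.7 108. ]
 [562.6  62.2 108. ]
 [543.9  62.2 108. ]] [553.16450557  71.92806673 108.        ]
[[522.8 139.2   8. ]
 [584.9 139.3   8. ]
 [583.5   4.6   8. ]
 [520.1   4.5   8. ]] [552.82861094  71.92068039   8.        ]
[[562.   69.2 108. ]
 [541.8  68.7 108. ]] [551.9422824   68.93922914 108.        ]
[[554.6  72.9 108. ]]
gauge [[616.4 290.6  -0. ]] [[615.5 289.4   0. ]] [[616.6 284.3  98. ]]
```

Candidates: the grey post in the fixture at scene (305,200), the light gauge block standing free at (268,285) and the blue post at (263,172). I choose the first. The crop shows its stem rising between the two jaws. Wrist, side and scene views put it near (553, 72), and the plate centre agrees with that.

```bash
python3 -m pendant '[[[-0.23,-0.36,0.1,0.02],[-0.23,-0.36,0.1,0.02],[-0.23,-0.36,0.1,0.02],[-0.23,-0.36,0.1,0.02],[-0.23,-0.36,0.1,0.02],[-0.23,-0.36,0.1,0.02],[-0.23,-0.36,0.1,0.02],[-0.23,-0.36,0.1,0.02],[-0.23,-0.36,0.1,0.02],[0,0,0,0]]]' 1 40
python3 - <<'E'
from h import *
s=sense(); im=snapshot('wrist'); cv2.imwrite('pics/w1.png',cv2.cvtColor(im,cv2.COLOR_RGB2BGR))
print(s['tool_pos'],s['tcp_rot'],s['ft_force'])
import json; json.dump([s['tool_pos'].tolist(),s['tcp_rot'].tolist()],open('w1.json','w'))
cv2.imwrite('pics/w1c.png',cv2.resize(cv2.cvtColor(im,cv2.COLOR_RGB2BGR)[120:330,200:360],None,fx=2.85,fy=2.85,interpolation=cv2.INTER_CUBIC))
E
```

```text
time: 0.98
tool_pos: [552.3, 73.4, 209.0]
tcp_rot: [-179.9, 0.3, -0.8]
ft_force: [0.3, 0.1, -0.7]
finger_gap: 85.3
[552.29027259  73.4435669  208.96689587] [-179.94762974    0.26698382   -0.84889609] [ 0.30466764  0.07841827 -0.65256386]
```

View pics/w1.png

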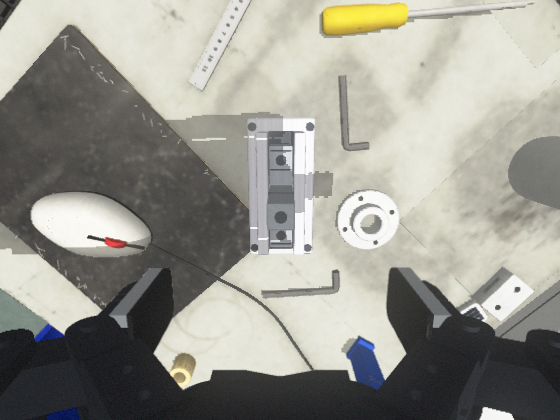

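View pics/w1c.png

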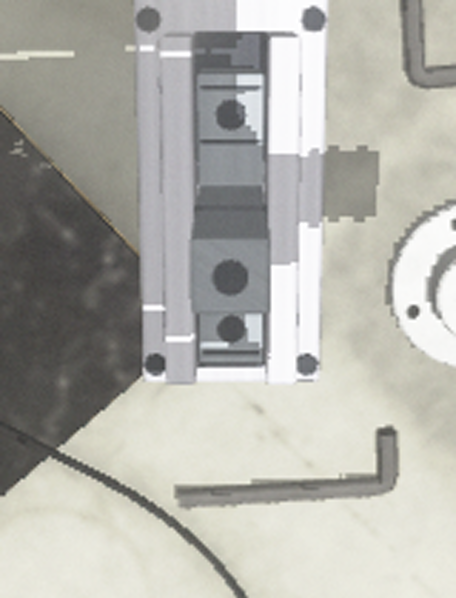

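```bash
python3 - <<'E'
from h import *
import json
p,r=json.load(open('w1.json')); s=dict(tool_pos=np.array(p),tcp_rot=np.array(r))
f=lambda P:np.array(P)/2.85+[200-.3,120-.3]
a=ray('wrist',f([(191,237),(270,237),(269,312),(192,312)]),108,s);print(a.round(1),a.mean(0))
b=ray('wrist',f([(142,383),(321,382)]),8,s);print(b.round(1),b.mean(0))
b=ray('wrist',[(248.3,118),(314,118)],8,s);print(b.round(1),b.mean(0))
b=ray('wrist',f([(148,18),(313,18),(155,363),(307,363)]),8,s);print('bolts',b.round(1),b.mean(0))
E
```

```text
[[543.   82.5 108. ]
 [562.4  82.2 108. ]
 [562.1  62.9 108. ]
 [542.7  63.1 108. ]] [552.5452386  72.6634308 108.       ]
[[519.4   5.    8. ]
 [584.    4.5   8. ]] [551.72021432   4.73736737   8.        ]
[[523.4 140.1   8. ]
 [584.4 139.1   8. ]] [553.89151204 139.60409482   8.        ]
bolts [[526.2 132.8   8. ]
 [580.3 132.    8. ]
 [524.4  12.6   8. ]
 [578.9  11.8   8. ]] [552.45666572  72.3042858    8.        ]
```

```bash
python3 -m pendant '[[[0,0.01,0.55,0],[0,0.01,0.6,0],[0,0.01,0.6,0],[0,0.01,0.6,0],[0,0,0.6,0],[0,0,0.6,0],[0,0,0.6,0],[0,0,0.6,0],[0,0,0.5,0],[0,0,0.3,0]]]'
python3 - <<'E'
from h import *
im=snapshot('wrist'); cv2.imwrite('pics/w2.png',cv2.cvtColor(im,cv2.COLOR_RGB2BGR))
im=snapshot('scene'); cv2.imwrite('pics/s2.png',cv2.resize(cv2.cvtColor(im,cv2.COLOR_RGB2BGR)[100:300,180:400],None,fx=3,fy=3))
E
```

```text
time: 1.87
tool_pos: [552.1, 70.0, 85.4]
tcp_rot: [180.0, 0.3, -1.0]
ft_force: [-0.1, 0.0, -0.1]
finger_gap: 85.1
```

View pics/w2.png

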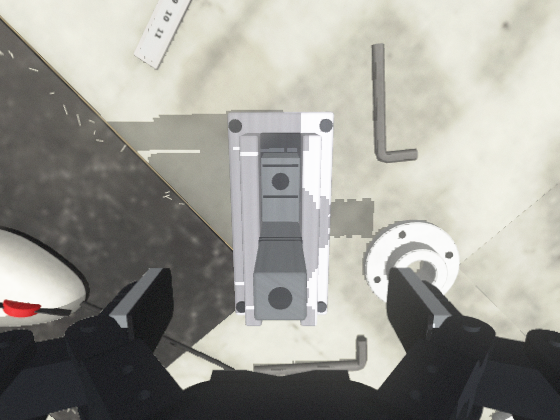

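View pics/s2.png

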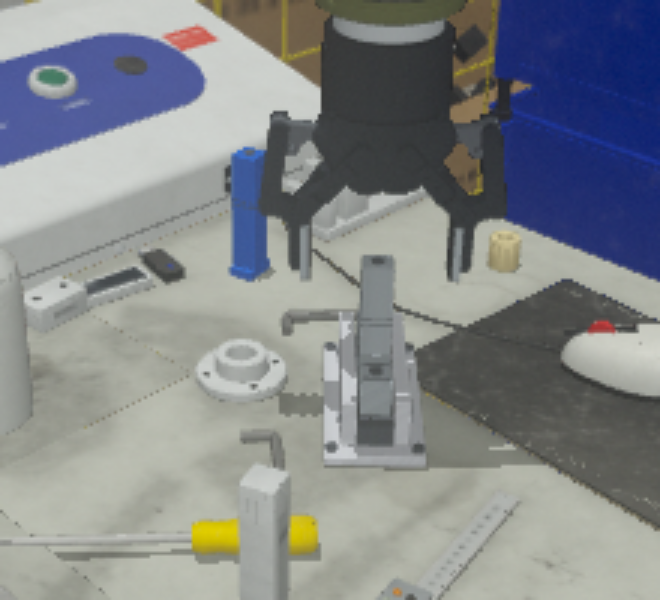

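```bash
python3 - <<'E'
from h import *
s=sense();print(s['tool_pos'])
a=ray('wrist',[(254,270),(307,270),(306,321),(256,321)],108,s);print(a.round(1),a.mean(0))
E
```

```text
[551.63027278  69.97960482  85.4309407 ]
[[542.7  83.2 108. ]
 [562.   82.9 108. ]
 [561.6  62.1 108. ]
 [542.7  62.4 108. ]] [552.24887607  72.67308115 108.        ]
```

```bash
python3 -m pendant '[[[0.02,-0.06,0.3,0],[0.02,-0.06,0.3,0],[0,0,0.2,0],[0,0,0.05,0],[0,0,0,0],[0,0,0,0],[0,0,0,0],[0,0,0,0],[0,0,0,0],[0,0,0,0]]]'
```

```text
time: 2.8
tool_pos: [555.9, 73.0, 70.9]
tcp_rot: [-180.0, -0.0, -0.9]
ft_force: [0.1, -0.4, 0.8]
finger_gap: 85.3
```

```bash
python3 -m pendant '[[[-0.08,0,0.1,0],[-0.08,0.02,0.08,0],[0,0,0,0],[0,0,0,0],[0,0,0,0],[0,0,0,0],[0,0,0,0],[0,0,0,0],[0,0,0,0],[0,0,0,0]]]'; python3 -c "
from bench import *
for i in range(3):
  print(sense()['tool_pos'],sense()['joint_pos'])"
```

```text
time: 3.63
tool_pos: [552.4, 72.6, 67.2]
tcp_rot: [-180.0, -0.1, -0.9]
ft_force: [-0.1, -0.8, 0.2]
finger_gap: 85.3
[552.41559659  72.57496257  67.17113071] [ 2.21277209e+00  8.91920020e+00  1.01495736e+02 -1.37966747e-03
  6.95182226e+01  3.15597607e+00]
[552.41559659  72.57496257  67.17113071] [ 2.21277209e+00  8.91920020e+00  1.01495736e+02 -1.37966747e-03
  6.95182226e+01  3.15597607e+00]
[552.41559659  72.57496257  67.17113071] [ 2.21277209e+00  8.91920020e+00  1.01495736e+02 -1.37966747e-03
  6.95182226e+01  3.15597607e+00]
```

```bash
python3 -m pendant '[[[0,0,0,0],[0,0,0,0],[0,0,0,0],[0,0,0,0],[0,0,0,0],[0,0,0,0],[0,0,0,0],[0,0,0,0],[0,0,0,0],[0,0,0,0]]]' -1 45
python3 - <<'E'
from h import *
s=sense();print(s['ft_force'],s['wrist_torque'],s['tool_pos'])
im=snapshot('wrist'); cv2.imwrite('pics/w3.png',cv2.cvtColor(im,cv2.COLOR_RGB2BGR))
im=snapshot('scene'); cv2.imwrite('pics/s3.png',cv2.resize(cv2.cvtColor(im,cv2.COLOR_RGB2BGR)[130:280,240:400],None,fx=4,fy=4))
E
```

```text
time: 4.47
tool_pos: [552.6, 72.6, 67.3]
tcp_rot: [-180.0, -0.1, -0.9]
ft_force: [-0.1, -0.0, -0.0]
finger_gap: 19.4
[-0.13496911 -0.03060022 -0.03034263] [ 0.00574892  0.00426288 -0.04331101] [552.574099    72.57155931  67.34760802]
```

View pics/w3.png

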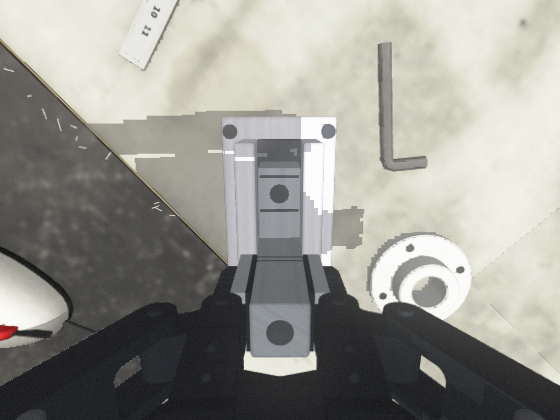

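View pics/s3.png

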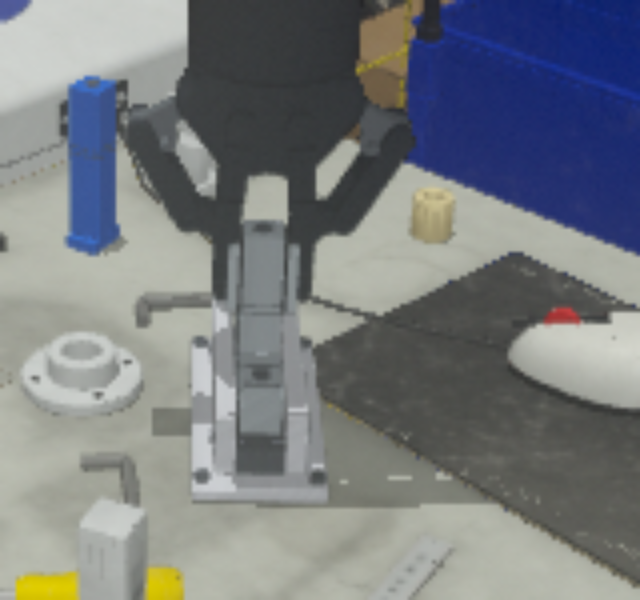

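The post is held between the pads (gap 19.4 mm, contact force about 0). Next I rock it towards the +y jaw, which is tool -y.

```bash
python3 -m pendant '[[[0,-0.06,0,0],[0,-0.06,0,0],[0,-0.06,-0.005,0],[0,-0.06,-0.005,0],[0,-0.06,-0.005,0],[0,-0.06,-0.005,0],[0,-0.06,-0.005,0],[0,-0.06,-0.005,0],[0,-0.06,-0.005,0],[0,-0.06,-0.005,0]]]'
python3 -c "
from bench import *
s=sense();print(s['wrist_torque'],s['tool_pos'])"
```

```text
time: 5.4
tool_pos: [552.7, 75.2, 67.5]
tcp_rot: [179.0, -0.0, -1.0]
ft_force: [0.7, -5.5, -0.2]
finger_gap: 19.5
[-1.12569651 -0.05433997  0.06038669] [552.68551325  75.18843843  67.51735367]
```

```bash
python3 -m pendant '[[[0,-0.15,0,0],[0,-0.15,0,0],[0,-0.15,-0.005,0],[0,-0.15,-0.005,0],[0,-0.15,-0.005,0],[0,-0.15,-0.005,0],[0,-0.15,-0.005,0],[0,-0.15,-0.005,0],[0,-0.1,-0.005,0],[0,-0.1,-0.005,0]]]'
python3 -c "
from bench import *
s=sense();print(s['wrist_torque'],s['tool_pos'])"
```

```text
time: 6.23
tool_pos: [552.9, 85.1, 68.1]
tcp_rot: [177.2, 0.2, -1.3]
ft_force: [0.6, -10.1, 1.6]
finger_gap: 19.2
[-1.86536353  0.00855225  0.03392221] [552.91291994  85.07354979  68.08153438]
```

```bash
cat > look.py <<'E'
from h import *
import sys
n=sys.argv[1]
s=sense();T=campose('wrist',s)
R=Ro.from_euler('xyz',s['tcp_rot'],degrees=True).as_matrix()
print(s['time'],'tcp',s['tool_pos'].round(1),'rot',s['tcp_rot'].round(2),'grip',(s['tool_pos']-18.7*R[:,2]).round(1),'F',s['ft_force'].round(1),'M',s['wrist_torque'].round(2))
w=cv2.cvtColor(snapshot('wrist'),cv2.COLOR_RGB2BGR);cv2.imwrite(f'pics/w{n}.png',w)
e=cv2.cvtColor(snapshot('side'),cv2.COLOR_RGB2BGR);cv2.imwrite(f'pics/e{n}.png',e)
a=cv2.resize(w[100:380,200:360],(340,595),interpolation=cv2.INTER_CUBIC)
b=cv2.resize(e[150:290,260:360],(425,595),interpolation=cv2.INTER_CUBIC)
cv2.imwrite(f'pics/c{n}.png',np.hstack([a,b]))
E
python3 look.py 4
```

```text
6.2333 tcp [552.9  85.1  68.1] rot [ 1.7718e+02  1.6000e-01 -1.2600e+00] grip [553.   86.   86.8] F [  0.6 -10.1   1.6] M [-1.87  0.01  0.03]
```

View pics/c4.png

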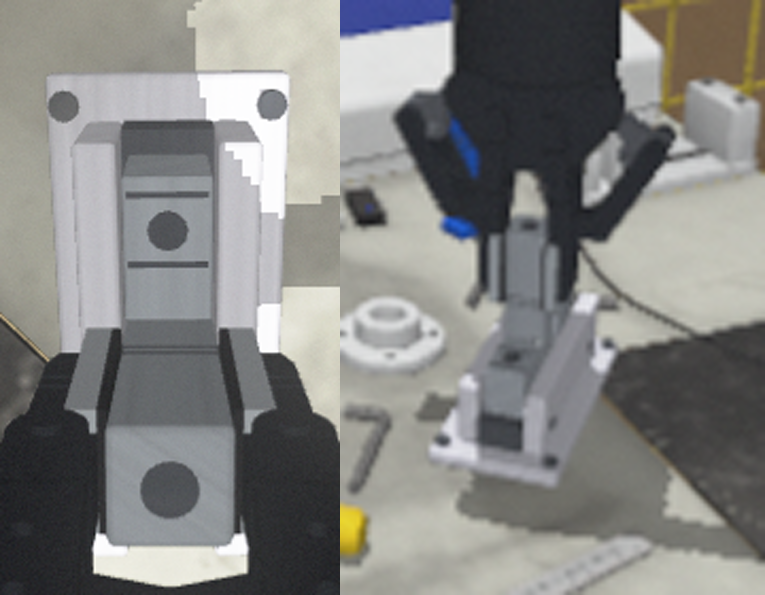

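```bash
python3 - <<'E'
from h import *
s3=dict(tool_pos=np.array([552.574,72.572,67.348]),tcp_rot=np.array([-180,-.1,-.9]))
print(ray('wrist',[(279.3,193.5),(279.5,176),(279.5,210)],48,s3).round(1))
f=lambda P:np.array(P)*(160/340)+[200,100]
s=sense()
s4=dict(tool_pos=np.array([552.9,85.1,68.1]),tcp_rot=np.array([177.18,.16,-1.26]))
print(ray('wrist',f([(168,231),(168,195),(168,264)]),48,s4).round(1))
E
```

```text
[[553.  105.2  48. ]
 [553.2 113.4  48. ]
 [553.   97.3  48. ]]
[[553.2 109.7  48. ]
 [553.3 117.8  48. ]
 [553.  102.   48. ]]
```

```bash
python3 -m pendant '[[[0,-0.17,0,0],[0,-0.17,0,0],[0,-0.17,-0.005,0],[0,-0.17,-0.005,0],[0,-0.17,-0.005,0],[0,-0.17,-0.005,0],[0,-0.1,-0.005,0],[0,0,0,0],[0,0,0,0],[0,0,0,0]]]' -1 35
python3 look.py 5
```

```text
time: 7.17
tool_pos: [552.9, 94.2, 67.2]
tcp_rot: [175.8, 0.3, -1.5]
ft_force: [0.2, -1.7, 1.0]
finger_gap: 19.7
7.1667 tcp [552.9  94.2  67.2] rot [175.83   0.33  -1.46] grip [553.1  95.6  85.9] F [ 0.2 -1.7  1. ] M [-0.25 -0.07  0.02]
```

View pics/c5.png

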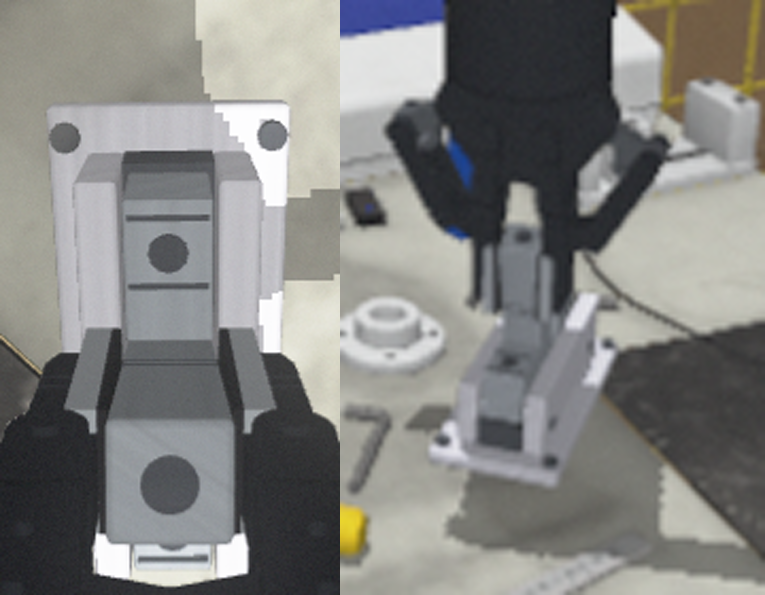

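```bash
python3 - <<'E'
from h import *
f=lambda P:np.array(P)*(160/340)+[200,100]
s4=dict(tool_pos=np.array([552.9,94.2,67.2]),tcp_rot=np.array([175.83,.33,-1.46]))
print(ray('wrist',f([(168,253),(168,217),(168,286)]),48,s4).round(1))
E
```

```text
[[553.  113.7  48. ]
 [553.3 122.   48. ]
 [552.8 105.8  48. ]]
```

```bash
python3 -m pendant '[[[0,0.15,0.01,0],[0,0.15,0.01,0],[0,0.15,0.01,0],[0,0.15,0.01,0],[0,0.15,0.01,0],[0,0.15,0.01,0],[0,0.15,0.01,0],[0,0.15,0,0],[0,0.15,0,0],[0,0.15,0,0]]]'
python3 look.py 6
```

```text
time: 8.1
tool_pos: [552.7, 78.8, 70.0]
tcp_rot: [177.4, 0.1, -1.2]
ft_force: [-0.1, 5.7, -0.5]
finger_gap: 19.5
8.1 tcp [552.7  78.8  70. ] rot [ 1.7743e+02  1.5000e-01 -1.2300e+00] grip [552.7  79.7  88.7] F [-0.1  5.7 -0.5] M [1.46 0.01 0.01]
```

View pics/c6.png

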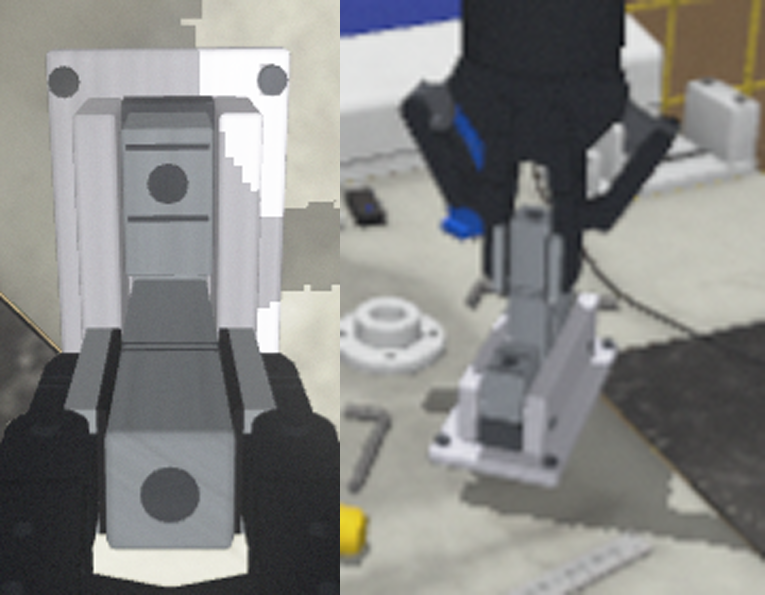

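```bash
python3 -m pendant '[[[0,0.17,0.02,0],[0,0.17,0.02,0],[0,0.17,0.02,0],[0,0.17,0.01,0],[0,0.17,0.01,0],[0,0.17,0.01,0],[0,0.17,0.01,0],[0,0.17,0,0],[0,0.17,0,0],[0,0.17,0,0]]]'
python3 look.py 7
```

```text
time: 9.03
tool_pos: [552.3, 62.3, 71.2]
tcp_rot: [179.3, -0.1, -1.0]
ft_force: [-0.5, 8.3, -1.0]
finger_gap: 19.4
9.0333 tcp [552.3  62.3  71.2] rot [ 1.7931e+02 -6.0000e-02 -9.7000e-01] grip [552.3  62.5  89.9] F [-0.5  8.3 -1. ] M [ 1.74 -0.15  0.03]
```

View pics/c7.png

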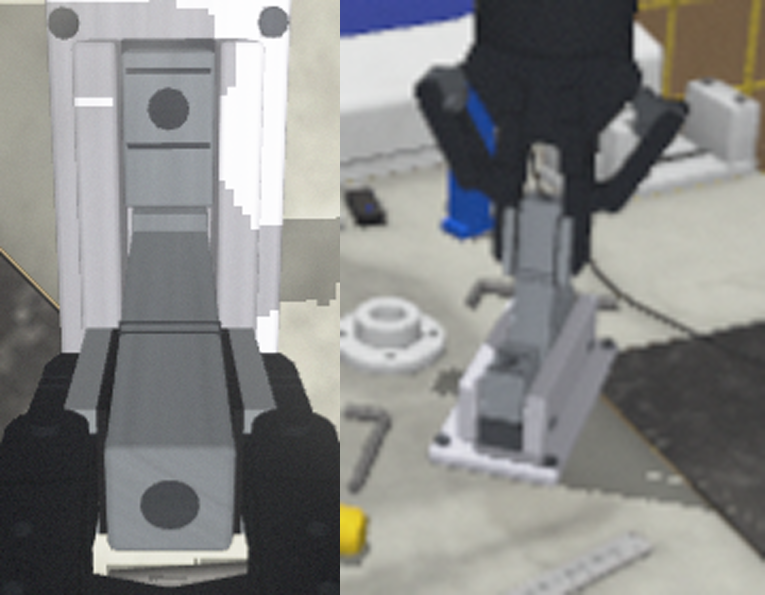

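```bash
python3 -m pendant '[[[0,0.17,0.03,0],[0,0.17,0.03,0],[0,0.17,0.03,0],[0,0.17,0.03,0],[0,0.17,0.03,0],[0,0.17,0.03,0],[0,0.17,0.03,0],[0,0.1,0.02,0],[0,0.1,0.02,0],[0,0,0,0]]]'
python3 look.py 8
```

```text
time: 9.97
tool_pos: [552.3, 53.2, 70.8]
tcp_rot: [-178.7, -0.2, -0.7]
ft_force: [-0.8, 0.1, -2.9]
finger_gap: 19.3
9.9667 tcp [552.3  53.2  70.8] rot [-178.74   -0.24   -0.68] grip [552.2  52.8  89.5] F [-0.8  0.1 -2.9] M [-0.08 -0.    0.04]
```

View pics/c8.png

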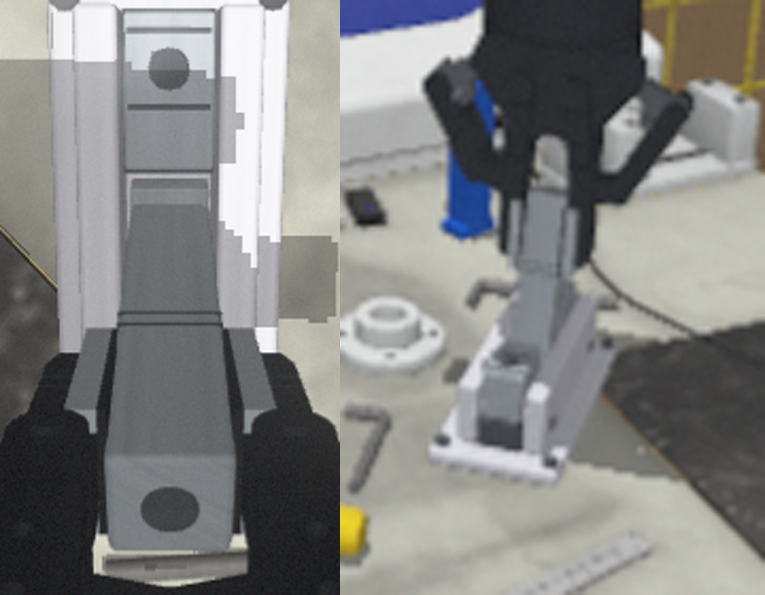

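```bash
python3 - <<'E'
from h import *
f=lambda P:np.array(P)*(160/340)+[200,100]
s4=dict(tool_pos=np.array([552.3,53.2,70.8]),tcp_rot=np.array([-178.74,-.24,-.68]))
print(ray('wrist',f([(168,69),(168,30),(168,105)]),48,s4).round(1))
E
python3 -m pendant '[[[0,-0.15,0.02,0],[0,-0.15,0.02,0],[0,-0.15,0.02,0],[0,-0.15,0.02,0],[0,-0.15,0.02,0],[0,-0.15,0.02,0],[0,-0.12,0.03,0],[0,-0.12,0.03,0],[0,0,0.03,0],[0,0,0.03,0]]]' -1 25
python3 look.py 9
```

```text
[[552.9 113.7  48. ]
 [553.  121.7  48. ]
 [552.8 106.1  48. ]]
time: 10.9
tool_pos: [553.6, 63.4, 67.8]
tcp_rot: [179.9, -0.3, -0.8]
ft_force: [-3.1, 1.7, 8.6]
finger_gap: 19.3
10.9 tcp [553.6  63.4  67.8] rot [179.86  -0.28  -0.84] grip [553.5  63.5  86.5] F [-3.1  1.7  8.6] M [ 0.35  0.86 -0.03]
```

View pics/c9.png

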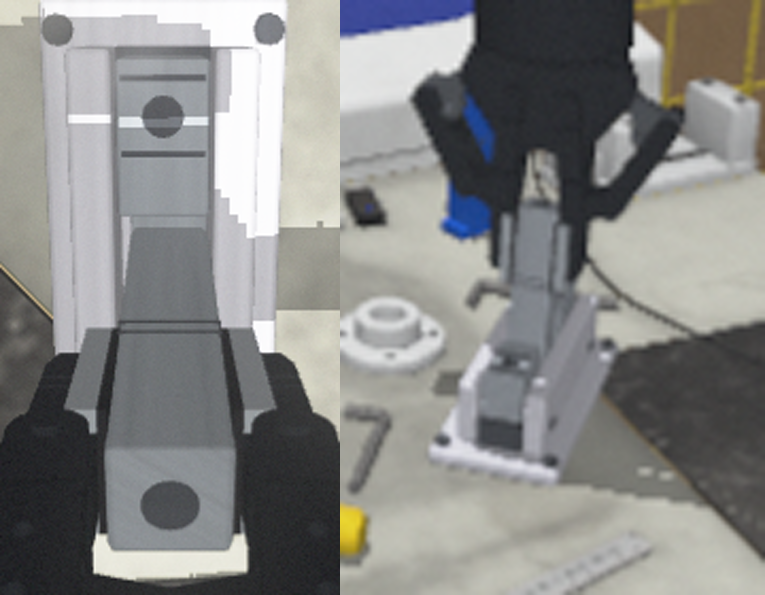

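```bash
python3 -m pendant '[[[-0.05,-0.15,0.02,0],[-0.02,-0.15,0.02,0],[0,-0.15,0.02,0],[0,-0.15,0.02,0],[0,-0.15,0.02,0],[0,-0.12,0.02,0],[0,-0.1,0.02,0],[0,0,0.03,0],[0,0,0.03,0],[0,0,0.03,0]]]' -1 20
python3 look.py 10
```

```text
time: 11.83
tool_pos: [553.8, 74.7, 66.8]
tcp_rot: [178.9, -0.4, -0.9]
ft_force: [-3.3, -2.1, 6.8]
finger_gap: 19.5
11.8333 tcp [553.8  74.7  66.8] rot [178.85  -0.43  -0.91] grip [553.7  75.1  85.4] F [-3.3 -2.1  6.8] M [-0.27  0.84 -0.01]
```

View pics/c10.png

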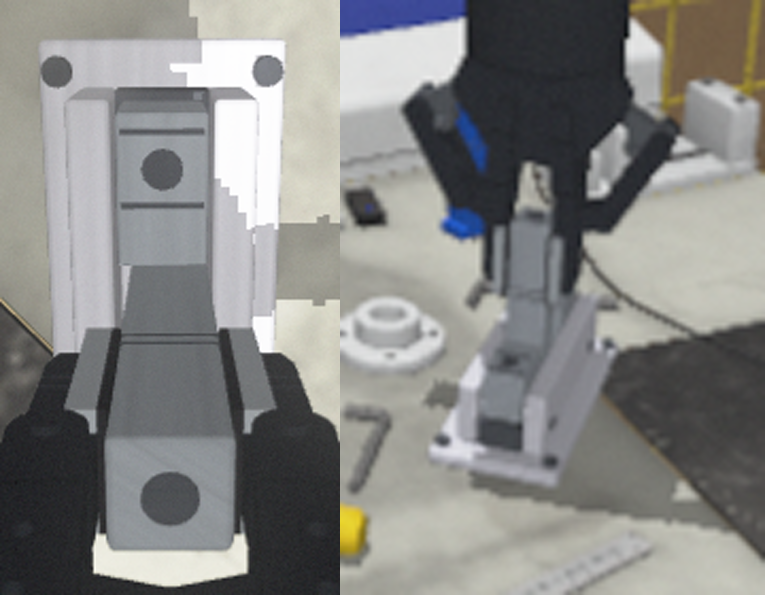

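```bash
cat > tilt.py <<'E'
from h import *
from scipy.optimize import least_squares
import sys
c=calibration('wrist');H=np.linalg.inv(c['hand_eye'])
def row(y,z):
    p=H@np.array([0,y,z,1]); q,_=cv2.projectPoints(p[:3].reshape(1,1,3),np.zeros(3),np.zeros(3),c['mtx'],c['D']); return q[0,0,1]
def prof(n):
    g=cv2.cvtColor(cv2.imread(f'pics/w{n}.png'),cv2.COLOR_BGR2GRAY).astype(float)
    return np.r_[g[:,263:268],].mean(1), g[:,290:298].mean(1)
def edges(n,show=False):
    a=prof(n)[1]; d=np.gradient(cv2.GaussianBlur(a.reshape(-1,1),(1,5),0.8).ravel())
    def pk(lo,hi,sgn):
        i=lo+np.argmax(sgn*d[lo:hi]); den=d[i-1]-2*d[i]+d[i+1]; return i+0.5*(d[i-1]-d[i+1])/den
    if show: print(n,a[245:365].round(0).astype(int).tolist())
    # dark stem line minimum
    b=a[250:275]; bg=np.median(b); i=250+np.argmin(b); wts=np.clip(bg-a[i-2:i+3]-1,0,None); line=(wts*np.arange(i-2,i+3)).sum()/wts.sum()
    return line,pk(292,322,1),pk(345,372,1)
if __name__=='__main__':
    for n in sys.argv[1:]: print(n,np.round(edges(n,True),2))
E
python3 tilt.py 3 10
```

```text
3 [109, 108, 109, 109, 108, 108, 108, 108, 108, 107, 107, 86, 89, 106, 107, 71, 100, 106, 106, 106, 106, 106, 106, 106, 106, 105, 105, 105, 105, 105, 106, 106, 105, 106, 106, 105, 105, 105, 105, 106, 104, 105, 105, 105, 106, 105, 106, 105, 105, 105, 106, 105, 105, 105, 106, 106, 106, 106, 118, 129, 140, 141, 143, 145, 147, 147, 148, 148, 147, 149, 148, 148, 148, 148, 148, 148, 148, 146, 146, 140, 130, 127, 123, 120, 116, 117, 115, 114, 116, 115, 118, 120, 124, 127, 130, 136, 144, 146, 146, 147, 148, 147, 148, 148, 147, 147, 147, 146, 146, 148, 143, 144, 197, 226, 225, 226, 228, 230, 231, 231]
3 [260.13 303.44 356.86]
10 [110, 109, 109, 109, 109, 109, 108, 107, 107, 107, 107, 107, 73, 105, 106, 96, 79, 107, 107, 106, 107, 106, 106, 106, 106, 106, 105, 107, 106, 107, 106, 106, 106, 105, 105, 106, 106, 106, 105, 106, 106, 106, 106, 105, 106, 106, 106, 107, 106, 106, 105, 106, 106, 106, 106, 106, 107, 106, 107, 109, 119, 132, 140, 141, 144, 146, 147, 148, 147, 149, 148, 149, 149, 148, 148, 148, 148, 149, 149, 147, 146, 140, 132, 124, 118, 116, 118, 115, 115, 115, 113, 115, 116, 119, 122, 126, 130, 138, 143, 148, 148, 148, 148, 148, 149, 149, 147, 147, 147, 147, 148, 148, 142, 142, 192, 225, 227, 230, 231, 232]
10 [257.01 305.37 358.94]
```

```bash
python3 - <<'E'
import cv2,numpy as np
o=[cv2.resize(cv2.imread(f'pics/w{n}.png')[240:370,240:320],(360,585),interpolation=cv2.INTER_CUBIC) for n in(3,10)]
cv2.imwrite('pics/cmp.png',np.hstack(o))
E
```

```text
(no output)
```

View pics/cmp.png

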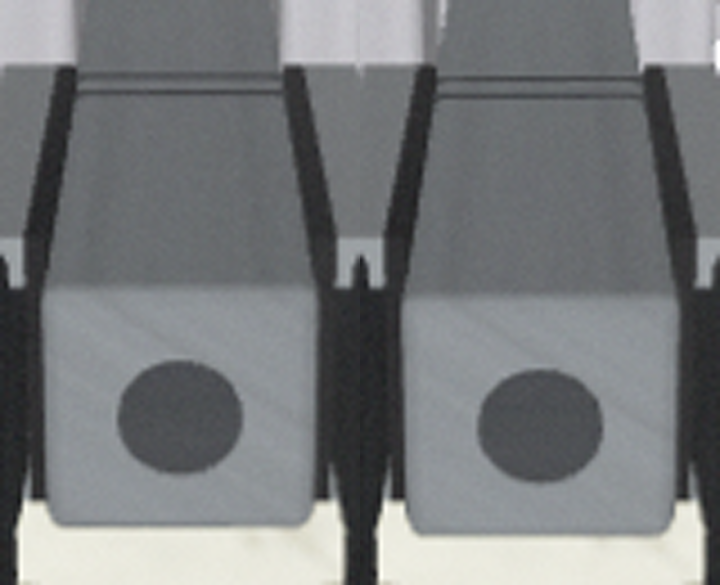

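```bash
cat >> tilt.py <<'E'
# reference: w3, post upright in the tool frame; top at tool z -40.65
from scipy.optimize import brentq
ref=(260.15,303.44,356.86); zt=-40.65
yf=brentq(lambda y:row(y,zt)-ref[1],-60,40); yb=brentq(lambda y:row(y,zt)-ref[2],-60,40)
zl=brentq(lambda z:row(yf,z)-ref[0],-60,20)
def solve(r):
    def f(p):
        y0,z0,t=p; out=[]
        for (y,z),m in zip([(yf,zl),(yf,zt),(yb,zt)],r):
            yy,zz=y,z-zt; Y=y0+np.cos(t)*yy-np.sin(t)*zz; Z=z0+zt+np.sin(t)*yy+np.cos(t)*zz
            out.append(row(Y,Z)-m)
        return out
    q=least_squares(f,[0,0,0]).x; return q[:2],np.degrees(q[2])
if __name__=='__main__': print('ref',yf,yb,zl)
E
python3 - <<'E'
from tilt import *
print(yf,yb,zl); 
for r in [(260.7,305.37,358.94),(261.2,305.37,358.94),(260.7,305.4,359.4)]: print(solve(r))
E
```

```text
-9.74235396285131 9.78847629449115 -5.225467105612097
(array([ 0.01868269, -1.09272738]), np.float64(0.42198578748122373))
(array([ 0.22452269, -0.77531159]), np.float64(0.15269423046253508))
(array([-0.33921383, -1.76746596]), np.float64(0.2811327213605399))
```

```bash
python3 -m pendant '[[[-0.06,0.08,0.02,0],[-0.03,0.08,0.02,0],[-0.03,0.05,0.02,0],[0,0,0,0],[0,0,0,0],[0,0,0,0],[0,0,0,0],[0,0,0,0],[0,0,0,0],[0,0,0,0]]]' -1 20
python3 look.py 11; python3 tilt.py 11|head -2
```

```text
time: 12.77
tool_pos: [552.6, 72.5, 66.7]
tcp_rot: [179.0, -0.7, -0.9]
ft_force: [0.8, 2.2, 2.6]
finger_gap: 19.4
12.7667 tcp [552.6  72.5  66.7] rot [179.03  -0.65  -0.9 ] grip [552.4  72.9  85.4] F [0.8 2.2 2.6] M [ 0.34  0.09 -0.02]
11 [109, 109, 110, 108, 108, 109, 108, 108, 108, 107, 107, 108, 70, 106, 106, 96, 78, 106, 106, 106, 107, 106, 106, 105, 106, 106, 107, 106, 105, 105, 105, 105, 105, 106, 106, 105, 106, 106, 106, 106, 106, 106, 106, 106, 106, 106, 106, 106, 106, 106, 106, 107, 107, 106, 106, 106, 105, 107, 106, 109, 118, 130, 140, 141, 143, 144, 145, 147, 146, 148, 149, 148, 149, 147, 148, 147, 148, 148, 148, 148, 146, 140, 131, 125, 123, 121, 116, 114, 113, 112, 114, 116, 116, 120, 122, 127, 130, 136, 144, 146, 146, 147, 148, 148, 148, 147, 148, 146, 146, 146, 148, 148, 142, 144, 198, 230, 231, 230, 231, 232]
11 [257.   305.51 358.88]
```

Post upright to about 0.6°, both jaws back. I tighten the grip and draw it up.

```bash
python3 -m pendant '[[[0,0,0,0],[0,0,0,0],[0,0,-0.05,0],[0,0,-0.1,0],[0,0,-0.1,0],[0,0,-0.1,0],[0,0,-0.1,0],[0,0,-0.1,0],[0,0,-0.1,0],[0,0,-0.1,0]]]' -1 60
python3 look.py 12
```

```text
time: 13.7
tool_pos: [550.6, 71.6, 79.4]
tcp_rot: [178.9, -0.4, -0.9]
ft_force: [2.7, 0.4, -2.8]
finger_gap: 19.5
13.7 tcp [550.6  71.6  79.4] rot [178.92  -0.42  -0.9 ] grip [550.5  72.   98.1] F [ 2.7  0.4 -2.8] M [ 0.08 -0.4  -0.01]
```

View pics/c12.png

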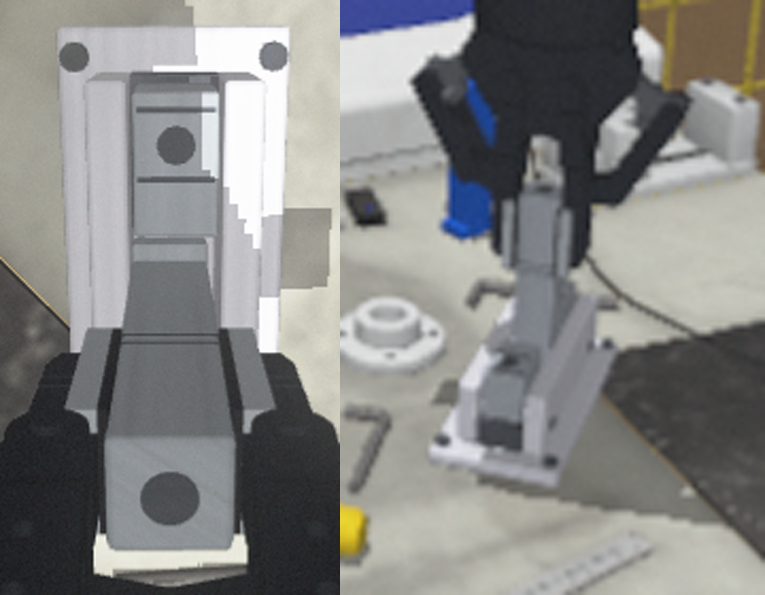

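```bash
python3 -m pendant '[[[0.06,0,-0.1,0],[0.04,0,-0.2,0],[0,0,-0.3,0],[0,0,-0.35,0],[0,0,-0.35,0],[0,0,-0.35,0],[0,0,-0.35,0],[0,0,-0.35,0],[0,0,-0.25,0],[0,0,-0.1,0]]]'
python3 look.py 13
```

```text
time: 14.63
tool_pos: [551.5, 72.7, 140.0]
tcp_rot: [178.9, -0.3, -0.9]
ft_force: [-0.3, 0.8, -3.2]
finger_gap: 19.4
14.6333 tcp [551.5  72.7 140. ] rot [178.9   -0.32  -0.9 ] grip [551.4  73.  158.7] F [-0.3  0.8 -3.2] M [ 0.06 -0.01  0.02]
```

View pics/c13.png

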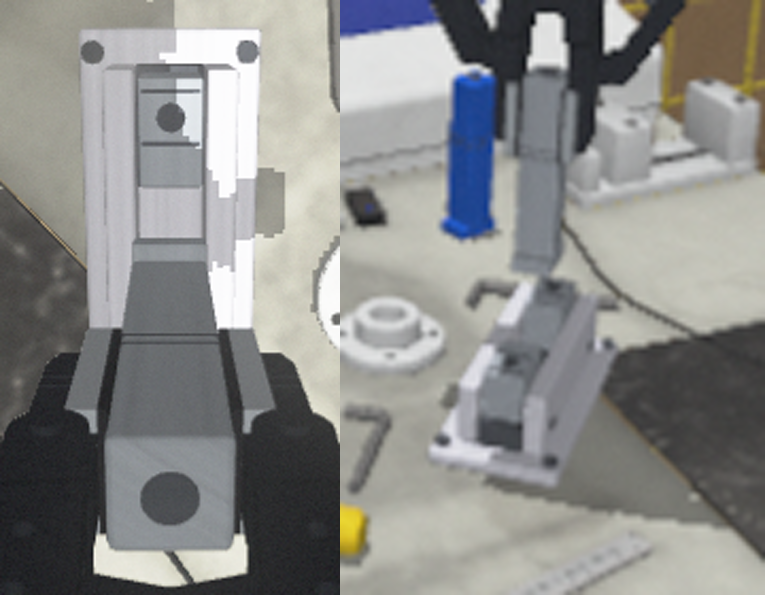

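```bash
python3 -m pendant '[[[0.04,0.03,0.12,0],[0,0,0,0],[0,0,0,0],[0,0,0,0],[0,0,0,0],[0,0,0,0],[0,0,0,0],[0,0,0,0],[0,0,0,0],[0,0,0,0]]]'
python3 look.py 14; python3 tilt.py 14|head -2|tail -1
python3 - <<'E'
from h import *
print(sense()['qd'])
im=cv2.cvtColor(snapshot('scene'),cv2.COLOR_RGB2BGR); cv2.imwrite('pics/s14.png',cv2.resize(im[100:330,200:400],None,fx=2.6,fy=2.6))
E
```

```text
time: 15.57
tool_pos: [550.5, 71.8, 133.7]
tcp_rot: [178.9, -0.0, -0.9]
ft_force: [0.3, -0.4, -2.5]
finger_gap: 19.6
15.5667 tcp [550.5  71.8 133.7] rot [ 1.7888e+02 -2.0000e-02 -9.1000e-01] grip [550.5  72.1 152.4] F [ 0.3 -0.4 -2.5] M [-0.03  0.02 -0.03]
14 [257.   305.29 358.6 ]
[ 0.06118815  0.00422185  0.02188404 -0.09481436 -0.09951458  0.00832598]
```

View pics/s14.png

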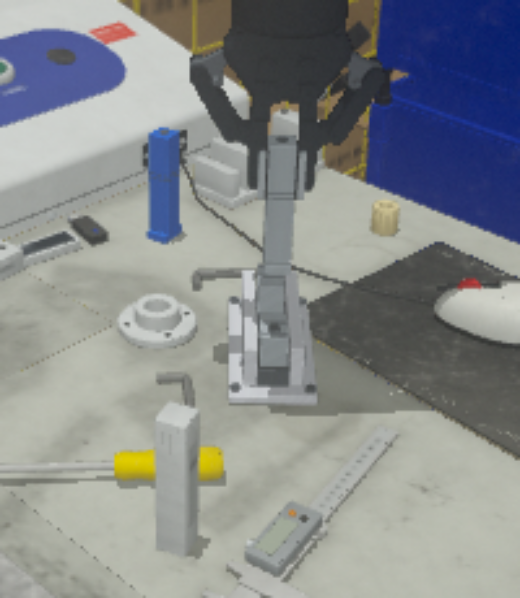

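```bash
python3 -m pendant '[[[0,0,0,0],[0,0,0,0],[0,0,0,0],[0,0,0,0],[0,0,0,0],[0,0,0,0],[0.08,0,-0.13,0],[0.02,-0.02,-0.03,0],[0,0,0,0],[0,0,0,0]]]'
python3 look.py 15; python3 tilt.py 15|head -2|tail -1
```

```text
time: 16.55
tool_pos: [553.0, 72.3, 137.7]
tcp_rot: [178.9, -0.1, -0.9]
ft_force: [0.2, 0.8, -2.3]
finger_gap: 19.4
16.55 tcp [553.   72.3 137.7] rot [ 1.7888e+02 -6.0000e-02 -9.1000e-01] grip [553.   72.6 156.4] F [ 0.2  0.8 -2.3] M [-0.01 -0.01  0.01]
15 [257.   305.41 358.61]
```

View pics/c15.png

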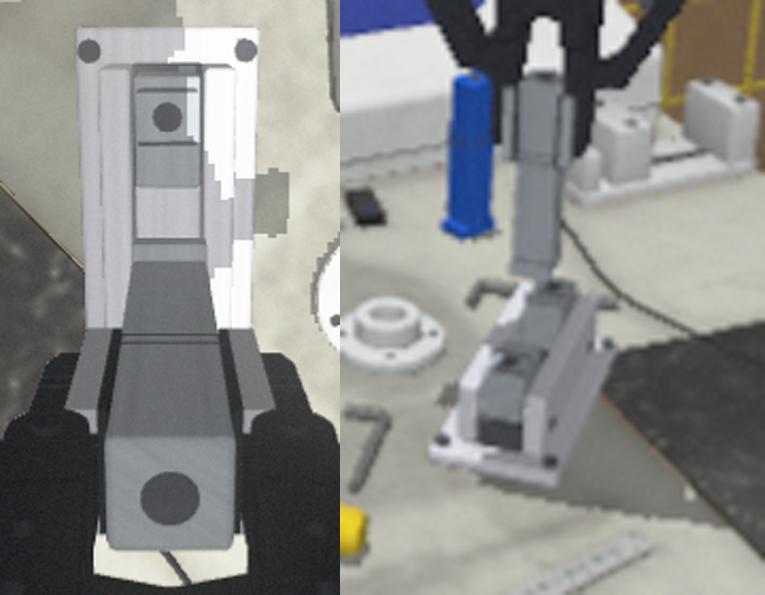

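The crop shows the post held clear above the fixture, which sits below it. Tilt is about 0.7°, the position (553.0, 72.6) is within 1 mm of the fixture centre, and the foot is at about z = 79, some 31 mm clear. Handing in.

```bash
python3 -c "
from bench import *
print(hand_in()); s=sense(); print(s['time'],s['tool_pos'],s['finger_gap'])"
```

```text
the job is handed in; nothing more can be done
None
the job is handed in; nothing more can be done
```

The post is free of the fixture. I handed it in still gripped at 60 N, held above the fixture, after 16.6 s of the 51 s. The hand-in gives no verdict, and I could take no readings after it.

- **Rocking:** I gripped the stem across the fixture's x and rocked it first towards the +y jaw, which the wrist camera measured about 8.5 mm back. I then rocked it to the -y side by about 20 mm at the grip and brought it upright again.
- **-y jaw:** The post hid this jaw from the wrist camera, so I did not measure how far it moved. The evidence is that the foot passed well beyond the 7 mm catch on the lift, with only about 3 N of downward force on the tool.
- **Final position:** The grip is at (553.0, 72.6), within about 1 mm of the measured fixture centre. By arm readings the foot is about 31 mm above the jaws.
- **Uprightness:** The post leans about 0.7°, from the arm's tilt and an estimate of the post's angle in the gripper that is good to a few tenths of a degree. I could not correct this further because the moves allow no tilting.
- **Holding:** The last reading showed a 19.4 mm finger gap and about 2.3 N of load. The post looked unchanged in the pads from before the lift, so no slip.
- **Gauge block:** It was still standing untouched in the last scene picture.
- **Drift:** Measured x, y and z wandered by 2 to 3 mm between moves. I corrected this with small moves before handing in.

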